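# Select the green gear on the pottery wheel drive

### The job

With the fingertips or the outside of the fingers, push the gear lever of the pottery wheel's drive through its gate, out of the middle lane and fully home into the slot marked with the green dot. Nothing needs to be grasped or lifted. Do not force the lever against the gate, do not engage any slot with another colour on the way, and leave the clay rings and the glaze jar where they are; then move clear.

Things in the scene. Friction and masses are not known exactly. Their poses are not given: they have to be found in the camera images.
- drive: Fixed wheel drive: grey gearbox housing 150 x 150 mm with an aluminium gate plate on top (131 mm above the table) and, centred 235 mm to its +y side, an aluminium wheel head (disc radius 110 mm, top 92 mm up). Origin: on the table below the gate's centre. x: along the lanes, away from the robot at yaw 0; y: across the lanes; z: up. The x and y given below are in this frame.
- gate_centre (a point): Centre of the gate, on the plate's top face. Three lanes along x, at y = -30, 0 and 30 mm, are joined at x = 0 by a cross channel along y (neutral): six slots, three at -x, three at +x. Lanes and channel are 18 mm wide, so the 10 mm stem changes lanes only within 4 mm of x = 0. The stem stops dead at x = +-28 mm (fully home), and 2 mm beyond the outer lanes' centre lines.
- lever_pivot (a point): Point about which the lever tilts both ways, fixed inside the housing, 12 mm above the table, 113 mm below lever_stem and 179 mm below the grip's centre (lever upright).
- lever_stem (a point): Point on the lever's steel stem (10 mm diameter) at the height of the gate plate, 125 mm above the table when upright: its x and y tell where the lever stands in the gate. It starts in the -x slot of the middle lane (no dot), at least half-way in.
- lever_knob (a point): Centre of the lever's black grip, a barrel 28 mm in diameter and 52 mm long in line with the stem; 191 mm above the table when upright. It moves 1.55 to 1.6 times as far as the stem: about 43 mm from x = 0 when fully home, 46 to 48 mm from y = 0 in an outer lane, leaning about 14 degrees each way. No spring: it stays where left. Pushing it takes about 3 N until it meets the gate.
- mark_green: Green dot, a disc 22 mm in diameter and 2 mm thick on the gate plate, 18 mm beyond where the stem stands when fully home in the slot it marks. It lies at one of the four corners x = +-46 mm, y = +-30 mm. Origin: centre of its underside. The two middle slots have no dots.
- mark_blue: Blue dot, likewise, marking another outer slot.
- mark_yellow: Yellow dot, likewise.
- mark_red: Red dot, likewise.
- ring_wheel: Loose orange clay ring standing on the wheel head, outer diameter 60 mm, 36 mm high. Origin: centre of its underside.
- ring_table: Loose orange clay ring of the same size on the table. Origin: centre of its underside.
- glaze_jar: Loose white jar with an orange cap on the table, 70 mm in diameter, 85 mm high. Origin: centre of its underside.

How it is judged:
By the outcome, as a careful person would: the job done as asked, in the order asked, and still so for the second after the job is handed in, with the robot touching nothing.
It also fails if it takes over 48 s, if anything falls off the work surface, if the arm or the gripper's body presses on something with over 40 N, if the wrist force passes 120 N, or if a joint passes its speed limit or range.

### The arm

A 6-joint arm with a two-finger parallel gripper is mounted at the origin on the work surface. World frame = base frame: x ahead of the robot, y to its left, z up, the work surface at z = 0. Lengths are in m, angles in degrees, forces in N, time in s.
With the tool pointing down it reaches from about 0.4 to 0.825 m from the base axis. Payload 7 kg.
Tool frame: the origin (TCP) lies between the finger pads; the fingertips stand 17 mm ahead of it and the grasp point (between the pads) lies 2 mm behind it; x points along the fingers, y is the direction in which the jaws open and shut, and the axes are right-handed (so a half turn about x gives the same grasp; the last joint's range is limited). The gripper opens to 88 mm and grips with 3 to 60 N. Pads are 19 mm wide; open, the fingers measure 130 mm over their backs; the gripper's body (78 mm by 193 mm) begins 47 mm behind the grasp point.
Start: joints at [-59.525, 20.546, 0.682, 0, -70.136, -16.507], TCP at [0.163, -0.655, 0.244] pointing down, gripper open.
Joint ranges: [-176.03, 176.03], [-82.01, 121.73], [-58.28, 71.71], [-173.87, 95.51], [-174.79, -0.11], [-173.66, 173.66]. Speed limits (degrees/s): [136.94, 136.94, 172.46, 180, 180, 180].

### API

Orientations are given as [roll, pitch, yaw] about the fixed x, y, z axes, in that order (R = Rz(yaw) Ry(pitch) Rx(roll)).
In Python, from plant import r gives the robot as it stands.
- The arm moves only by the shell command python3 -m jog 'ROWS' [FORCE]. ROWS is a JSON object of lists of equal length, an entry for each row: "fingers": the opening, from 0 (shut) to 1 (fully open); "dp": the shift along the tool's x, y, z in mm, a list of three; "twist": the turn about the tool's x in degrees. In form: {"fingers": [fingers, ...], "dp": [[dx, dy, dz], ...], "twist": [twist, ...]}. A call has exactly 5 rows; each row is the pose to reach, as a shift and turn from the pose measured when the call began, along the tool's axes at that moment; what a row does not reach only later rows make up. A row lasts 1/10 s, in which the tool goes at most 50 mm and 8.59 degrees, less where a joint would pass 70% of its speed; a pose out of reach is approached as far as the arm can. A call with a gripper value outside its range is refused whole. The fingers move at their own pace and stop on an object; FORCE is the grip in N (left out, the last holds). Time passes only in rows, so rows that repeat a pose let the fingers close, or fill a call up. It gives the time, the measured TCP pose, the force and the opening at its end, in the units of the state.
- r.get_state(): the state, without advancing time (a new reading comes with each control period).
- r.capture(name): name is "side" or "top" or "wrist"; returns a dict with "frame" (420x560x3 uint8, red, green, blue), "intrinsics" (3x3 intrinsics, pixels), "D" ([k1, k2, p1, p2, k3] as OpenCV has them; the pictures are not rectified), "pose" (4x4, takes a point from camera to world coordinates). Camera axes: x right, y down, z forward; pixel columns grow to the right and rows downward; lengths in m; the calibration is good to about 2 mm. A picture is of the moment at which its call begins. There is no depth.
- r.close_job(): hands the job in, once; it reports no verdict.
The state is a dict: "time_s": time; "joints": joint angles; "qd": joint speeds; "joint_torque": joint torques, N m; "tcp_pos": TCP position; "eef_rot": TCP orientation; "contact_force": force on the tool from outside, world axes, zero at the start; "moment": the same for the moment, N m; "gripper_width": finger opening in m.
Only numpy, scipy, OpenCV 4.12 (cv2) and the standard library are available. Lean on these libraries where they do the work, as an engineer would, in place of code of your own. Each camera call takes 0.05 s, during which the arm holds its last target. There are 200 camera calls.

## Working session

There is one attempt and no reset: what is moved stays moved. The work goes in short steps, Python scripts to look and compute and a shell command to move; the robot and the scene stay as the last step left them, time stands still between calls to the robot, and variables do not carry over. Pictures are saved under pics/ and viewed, on a budget of 10 in all, crops included, one or two more only if the job needs it, and the job is handed in when it is done.

```bash
mkdir -p pics; ls; python3 - <<'E'
from plant import r
import cv2,numpy as np
s=r.get_state(); print({k:np.round(v,3).tolist() for k,v in s.items()})
ims=[]
for n in ("top","side"):
    c=r.capture(n); cv2.imwrite(f"pics/{n}0.png",c["frame"][:,:,::-1]); np.savez(f"{n}0.npz",**c)
    print(n,np.round(c["pose"],3).tolist(),np.round(c["intrinsics"],1).tolist(),c["D"])
E
```

```text
pics
{'time_s': 0.0, 'joints': [-59.526, 20.59, 0.634, -0.02, -70.135, -16.508], 'qd': [0.056, 0.007, 0.055, -0.041, 0.001, 0.04], 'joint_torque': [0.001, -58.272, 29.306, 6.997, 0.007, -0.0], 'tcp_pos': [0.163, -0.655, 0.243], 'eef_rot': [94.844, 89.907, 108.803], 'contact_force': [1.052, -0.527, 0.26], 'moment': [0.035, -0.054, 0.023], 'gripper_width': 0.088}
top [[-0.027, -0.989, 0.143, 0.423], [-0.999, 0.032, 0.033, -0.002], [-0.037, -0.142, -0.989, 1.118], [0.0, 0.0, 0.0, 1.0]] [[448.5, 0.0, 284.6], [0.0, 448.5, 212.7], [0.0, 0.0, 1.0]] [-0.13581785  0.          0.          0.          0.        ]
side [[-0.912, -0.316, 0.261, 0.266], [-0.409, 0.676, -0.613, 0.679], [0.017, -0.666, -0.746, 0.929], [0.0, 0.0, 0.0, 1.0]] [[544.5, 0.0, 273.0], [0.0, 544.5, 203.9], [0.0, 0.0, 1.0]] [-0.15770305  0.          0.          0.          0.        ]
```

View pics/top0.png

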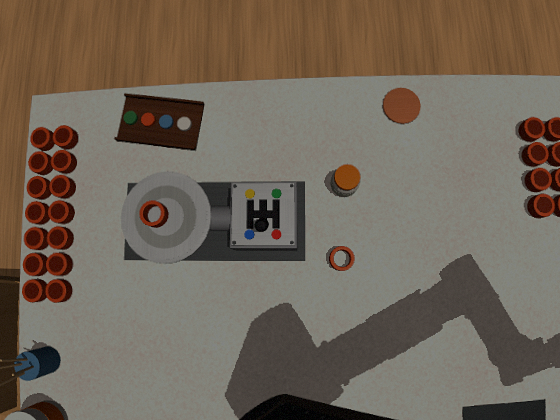

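View pics/side0.png

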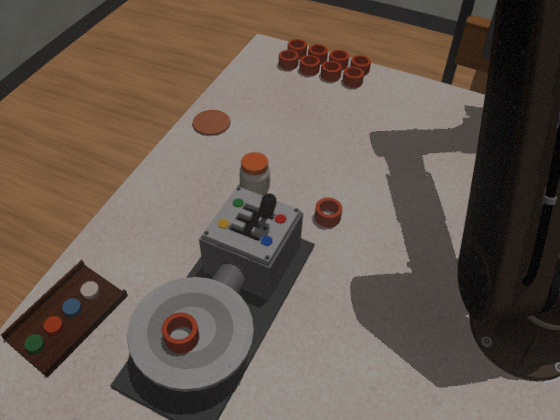

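The top view shows the dots: yellow (250,193), green (276,193), blue (249,234) and red (276,234). The knob is at about (262,225). The side view shows the knob at about (267,205), the jar at (254,170) and the table ring at (328,212). Green is therefore the +x, −y slot. Next I'll measure these positions.

```bash
cat > h.py <<'E'
import cv2,numpy as np
def load(n): return dict(np.load(n))
def ray(c,uv):
    p=cv2.undistortPoints(np.array([[uv]],float),c["intrinsics"],c["D"])[0,0]
    return c["pose"][:3,3], c["pose"][:3,:3]@np.array([p[0],p[1],1.])
def onplane(c,uv,z):
    o,d=ray(c,uv); return o+d*(z-o[2])/d[2]
def cross(a,b):
    A=[];B=[]
    for c,uv in (a,b):
        o,d=ray(c,uv); d=d/np.linalg.norm(d); P=np.eye(3)-np.outer(d,d); A.append(P);B.append(P@o)
    A=np.vstack(A);B=np.hstack(B); x=np.linalg.lstsq(A,B,rcond=None)[0]; return x,np.linalg.norm(A@x-B)
HUE={"green":(45,85),"blue":(100,120),"yellow":(20,35),"red":(0,6,174,180)}
def dots(c,box):
    x0,y0,x1,y1=box; h=cv2.cvtColor(c["frame"],cv2.COLOR_RGB2HSV); out={}
    for k,v in HUE.items():
        m=(h[...,0]>=v[0])&(h[...,0]<=v[1])
        if len(v)>2: m|=(h[...,0]>=v[2])
        m&=(h[...,1]>120)&(h[...,2]>60)
        w=np.zeros(m.shape,np.uint8); w[y0:y1,x0:x1]=m[y0:y1,x0:x1]
        n,_,st,ce=cv2.connectedComponentsWithStats(w)
        if n>1:
            i=1+np.argmax(st[1:,4]); out[k]=(ce[i],st[i,4])
    return out
def knob(c,box,t=45):
    x0,y0,x1,y1=box; w=np.zeros(c["frame"].shape[:2],np.uint8)
    w[y0:y1,x0:x1]=c["frame"].max(2)[y0:y1,x0:x1]<t
    w=cv2.morphologyEx(w,cv2.MORPH_OPEN,np.ones((5,5),np.uint8))
    n,_,st,ce=cv2.connectedComponentsWithStats(w)
    i=1+np.argmax(st[1:,4]); return ce[i],st[i]
E
python3 - <<'E'
from h import *
t,s=load("top0.npz"),load("side0.npz")
for c,b,bt in ((t,(235,180,295,245),0),(s,(205,190,302,250),1)):
    for k,(uv,a) in dots(c,b).items(): print(k,uv.round(1),a,onplane(c,uv,.133).round(4))
ims=[]
for c,(x0,y0,x1,y1) in ((t,(220,170,320,270)),(s,(195,145,305,255))):
    ims.append(cv2.resize(c["frame"][y0:y1,x0:x1,::-1],(400,400),interpolation=cv2.INTER_CUBIC))
cv2.imwrite("pics/crop0.png",np.hstack(ims))
for c,b in ((t,(240,205,285,245)),(s,(250,185,285,225))):
    for th in (20,30,45): print(th,knob(c,b,th))
for n,uv,z in (("jar cap",(347,177),.085),("ring",(341,258),.036),):print(n,onplane(t,uv,z))
for n,uv,z in (("jar cap",(254,161),.085),("ring",(328,208),.036),("ringw",(180,328),.128)):print(n,onplane(s,uv,z))
E
```

```text
green [276.  193.1] 66 [0.6109 0.049  0.133 ]
blue [249.1 233.9] 73 [0.5209 0.1109 0.133 ]
yellow [249.4 193.2] 73 [0.6125 0.1087 0.133 ]
red [276.  233.9] 71 [0.5193 0.0512 0.133 ]
green [238.1 202.5] 49 [0.6078 0.0492 0.133 ]
blue [266.  240.3] 80 [0.5189 0.1114 0.133 ]
yellow [222.9 223.4] 75 [0.6101 0.1091 0.133 ]
red [280.  218.5] 75 [0.5166 0.0519 0.133 ]
20 (array([250. , 218.5]), array([248, 214,   5,  10,  50], dtype=int32))
30 (array([262.32778702, 216.90016639]), array([247, 205,  32,  26, 601], dtype=int32))
45 (array([261.85781991, 217.12954186]), array([247, 205,  32,  27, 633], dtype=int32))Traceback (most recent call last):
  File "<stdin>", line 10, in <module>
  File "h.py", line 30, in knob
    i=1+np.argmax(st[1:,4]); return ce[i],st[i]
        ~~~~~~~~~^^^^^^^^^^
    return _wrapfunc(a, 'argmax', axis=axis, out=out, **kwds)
    return bound(*args, **kwds)
ValueError: attempt to get argmax of an empty sequence
```

View pics/crop0.png

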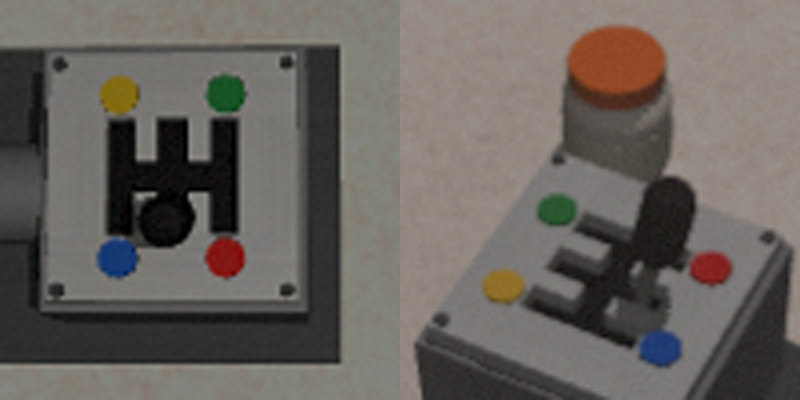

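The crop agrees: green is the far-right slot (+x, −y), and the knob leans towards −x with its stem in the near middle slot. Next I'll work out the knob position and the tool axes.

```bash
cat >> h.py <<'E'
from scipy.spatial.transform import Rotation as Ro
C=np.array([.565,.080]); YAW=np.radians(-1.4)
G=np.array([[np.cos(YAW),-np.sin(YAW)],[np.sin(YAW),np.cos(YAW)]])
def gate(p): return (G.T@(np.asarray(p)[:2]-C))*1000
def tool(s): return Ro.from_euler("xyz",s["eef_rot"],degrees=True).as_matrix()
def rows(s,goal): return (tool(s).T@(np.asarray(goal)-s["tcp_pos"])*1000).round(1)
E
python3 - <<'E'
from h import *
from plant import r
t,s=load("top0.npz"),load("side0.npz")
x,e=cross((t,(261.2,224.5)),(s,(268.2,206))); print("knob",x.round(4),e,gate(x))
for n,uv,z in (("jar cap",(347,177),.085),("ring",(341,258),.036),):print(n,onplane(t,uv,z).round(3))
for n,uv,z in (("ringw",(180,328),.128),):print(n,onplane(s,uv,z).round(3))
st=r.get_state(); R=tool(st); print(R.round(3)); print(np.degrees(np.arctan2(R[1,1],R[0,1])))
for g in ((.40,-.40,.30),(.44,-.15,.30),(.44,.08,.30)): print(g,rows(st,g))
E
```

```text
knob [0.5325 0.0781 0.1889] 0.002905961816444347 [-32.4757534   -2.66953144]
jar cap [ 0.653 -0.117  0.085]
ring [ 0.466 -0.098  0.036]
ringw [0.573 0.335 0.128]
[[-0.001 -0.241  0.97 ]
 [ 0.001  0.97   0.241]
 [-1.     0.002 -0.   ]]
103.96397744016876
(0.4, -0.4, 0.3) [-57.  190.  291.6]
(0.44, -0.15, 0.3) [-56.7 422.9 390.8]
(0.44, 0.08, 0.3) [-56.4 646.1 446.3]
```

```bash
python3 -m jog '{"fingers":[0,0,0,0,0],"dp":[[-12,26,40],[-24,52,80],[-36,78,120],[-48,104,160],[-57,130,200]],"twist":[3,6,9,12,15.4]}' 20; python3 - <<'E'
from h import *
from plant import r
st=r.get_state(); R=tool(st); print(np.degrees(np.arctan2(R[1,1],R[0,1])),st["tcp_pos"],st["gripper_width"])
for g in ((.44,-.30,.30),(.44,.08,.30)): print(g,rows(st,g))
E
```

```text
time_s: 0.6
tcp_pos: [0.3265, -0.4788, 0.3004]
eef_rot: [106.7, 89.9, 105.1]
contact_force: [1.8, 0.1, 0.6]
gripper_width: 0.0534
88.42151351249947 [ 0.32647887 -0.47881359  0.30043645] 0.053355297584814
(0.44, -0.3, 0.3) [  0.6 181.9 108.6]
(0.44, 0.08, 0.3) [  1.1 561.7  98.1]
```

```bash
python3 -m jog '{"fingers":[0,0,0,0,0],"dp":[[0,36,22],[0,72,44],[0,109,65],[0,145,87],[0,182,109]],"twist":[0,0,0,0,0]}'; python3 -m jog '{"fingers":[0,0,0,0,0],"dp":[[0,45,0],[0,90,0],[0,135,0],[0,180,0],[0,225,0]],"twist":[0,0,0,0,0]}';  python3 - <<'E'
from h import *
from plant import r
st=r.get_state(); R=tool(st); print(np.degrees(np.arctan2(R[1,1],R[0,1])),st["tcp_pos"],st["gripper_width"])
for g in ((.44,.08,.30),(.47,.080,.205)): print(g,rows(st,g))
E
```

```text
time_s: 1.1
tcp_pos: [0.4409, -0.2982, 0.3005]
eef_rot: [109.3, 89.9, 107.7]
contact_force: [2.0, 0.5, -0.0]
gripper_width: 0.0133
time_s: 1.6
tcp_pos: [0.4466, -0.0716, 0.3008]
eef_rot: [105.3, 89.9, 103.7]
contact_force: [1.2, 0.7, -0.3]
gripper_width: 0.0003
88.41765819467344 [ 0.44657936 -0.0715646   0.30075593] 0.0003134847247872742
(0.44, 0.08, 0.3) [  1.  151.3 -10.8]
(0.47, 0.08, 0.205) [ 96.  152.   19.3]
```

```bash
python3 -m jog '{"fingers":[0,0,0,0,0],"dp":[[0,45,0],[0,90,0],[0,130,0],[0,151,0],[30,151,5]],"twist":[0,0,0,0,0]}'; python3 -m jog '{"fingers":[0,0,0,0,0],"dp":[[20,0,0],[40,0,5],[60,0,10],[75,0,15],[75,0,18]],"twist":[0,0,0,0,0]}';  python3 - <<'E'
from h import *
from plant import r
st=r.get_state(); R=tool(st); print(np.degrees(np.arctan2(R[1,1],R[0,1])),st["tcp_pos"],gate(st["tcp_pos"]),st["contact_force"])
ims=[]
for n,(x0,y0,x1,y1) in (("top",(220,170,320,270)),("side",(195,145,305,255))):
    c=r.capture(n); np.savez(f"{n}1.npz",**c)
    ims.append(cv2.resize(c["frame"][y0:y1,x0:x1,::-1],(400,400),interpolation=cv2.INTER_CUBIC))
cv2.imwrite("pics/c1.png",np.hstack(ims))
E
```

```text
time_s: 2.1
tcp_pos: [0.4575, 0.0826, 0.2738]
eef_rot: [39.6, 89.6, 38.3]
contact_force: [-0.1, -0.5, -0.6]
gripper_width: 0.0002
time_s: 2.6
tcp_pos: [0.4748, 0.0818, 0.1967]
eef_rot: [57.5, 89.8, 56.1]
contact_force: [0.4, -0.7, -0.2]
gripper_width: 0.0007
88.61486418571043 [0.47479158 0.08184407 0.19671261] [-90.22655053  -0.36046865] [ 0.35245092 -0.66857056 -0.22540402]
```

View pics/c1.png

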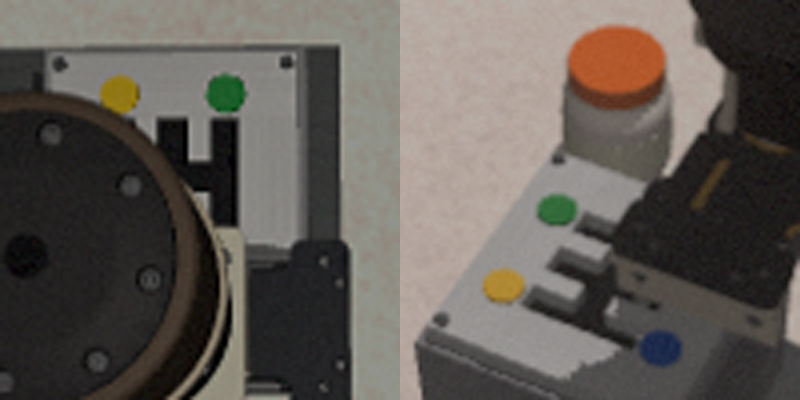

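The arm hides the knob from both fixed cameras, so I'll push a calculated distance, slowly, and then back off to look.

```bash
python3 -m jog '{"fingers":[0,0,0,0,0],"dp":[[0,0,10],[0,0,18],[0,0,24],[0,0,30],[0,0,36]],"twist":[0,0,0,0,0]}'; python3 -m jog '{"fingers":[0,0,0,0,0],"dp":[[0,0,7],[0,0,14],[0,0,20],[0,0,26],[0,0,29]],"twist":[0,0,0,0,0]}';  python3 - <<'E'
from h import *
from plant import r
st=r.get_state(); print(st["tcp_pos"],gate(st["tcp_pos"]),st["contact_force"])
E
```

```text
time_s: 3.2
tcp_pos: [0.5123, 0.0813, 0.1991]
eef_rot: [41.0, 89.7, 39.6]
contact_force: [-2.9, -0.6, 1.9]
gripper_width: 0.0002
time_s: 3.7
tcp_pos: [0.5419, 0.0805, 0.1992]
eef_rot: [40.2, 89.7, 38.8]
contact_force: [-1.8, -1.1, 1.8]
gripper_width: 0.0004
[0.541874   0.0805027  0.19921241] [-23.13138058  -0.06246964] [-1.79783778 -1.11573241  1.76400257]
```

```bash
python3 -m jog '{"fingers":[0,0,0,0,0],"dp":[[0,0,-20],[-35,0,-30],[-75,0,-30],[-75,45,-20],[-75,90,-10]],"twist":[0,0,0,0,0]}'; python3 -m jog '{"fingers":[0,0,0,0,0],"dp":[[0,0,0],[0,0,0],[0,0,0],[0,0,0],[0,0,0]],"twist":[0,0,0,0,0]}';  python3 - <<'E'
from h import *
from plant import r
st=r.get_state(); print(st["tcp_pos"],gate(st["tcp_pos"]),st["contact_force"])
ims=[]
for n,(x0,y0,x1,y1) in (("top",(220,170,320,270)),("side",(195,145,305,255))):
    c=r.capture(n); np.savez(f"{n}2.npz",**c)
    ims.append(cv2.resize(c["frame"][y0:y1,x0:x1,::-1],(400,400),interpolation=cv2.INTER_CUBIC))
cv2.imwrite("pics/c2.png",np.hstack(ims))
E
```

```text
time_s: 4.2
tcp_pos: [0.5351, 0.1716, 0.2771]
eef_rot: [37.9, 89.3, 36.4]
contact_force: [1.3, -0.4, -0.8]
gripper_width: 0.0005
time_s: 4.7
tcp_pos: [0.535, 0.1708, 0.2771]
eef_rot: [38.0, 89.3, 36.4]
contact_force: [-0.4, 0.4, -0.1]
gripper_width: 0.0007
[0.53495176 0.17076361 0.27711528] [-32.25681931  90.00237231] [-0.42488378  0.44431258 -0.0817295 ]
```

View pics/c2.png

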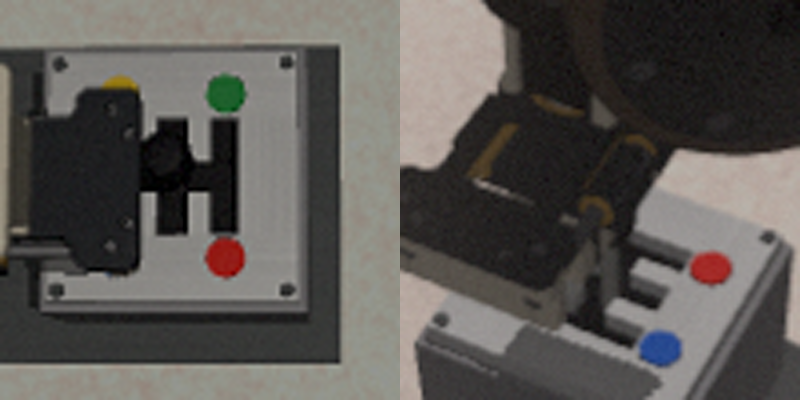

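The top crop shows the knob at about (167,162), roughly full-frame pixel (261.7,210.5), close to the cross channel. The side view is blocked by the gripper.

```bash
python3 - <<'E'
from h import *
t=load("top2.npz"); 
for uv in ((261.7,210.3),):
  for z in (.191,.217): print(z,gate(onplane(t,uv,z)).round(1))
g=cv2.cvtColor(t["frame"],cv2.COLOR_RGB2GRAY)[195:235,240:285]
b=cv2.resize(g,None,fx=14,fy=14,interpolation=cv2.INTER_CUBIC)
cv2.imwrite("pics/k2.png",np.clip(b.astype(float)*4,0,255).astype(np.uint8))
E
```

```text
0.191 [-0.8 -3.2]
0.217 [-4.7 -5.5]
```

View pics/k2.png

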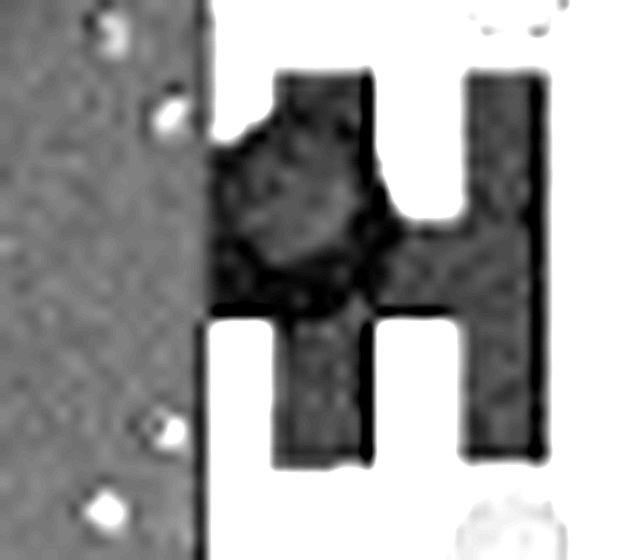

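Seen from the top camera, relative to the dots, the cap centre is about 3–4 mm short of neutral (stem about −2 mm). That is inside the ±4 mm window but not centred. I'll nudge it another 2.5 mm before crossing.

```bash
python3 -m jog '{"fingers":[0,0,0,0,0],"dp":[[0,-30,-20],[0,-60,-20],[0,-90,-20],[40,-90,-20],[78,-90,-15]],"twist":[0,0,0,0,0]}'; python3 - <<'E'
from h import *
from plant import r
st=r.get_state(); print(gate(st["tcp_pos"]),rows(st,[*(C+G@[-.0205,0]),.198]),st["contact_force"])
E
```

```text
time_s: 5.3
tcp_pos: [0.5186, 0.081, 0.1989]
eef_rot: [36.7, 89.1, 35.0]
contact_force: [0.4, 0.5, -1.2]
gripper_width: 0.0003
[-46.39915303  -0.10477551] [ 1.2  0.2 25.9] [ 0.41276948  0.49409409 -1.23199448]
```

```bash
python3 -m jog '{"fingers":[0,0,0,0,0],"dp":[[0,0,10],[0,0,17],[0,0,21],[0,0,24],[0,0,26]],"twist":[0,0,0,0,0]}'; python3 - <<'E'
from h import *
from plant import r
st=r.get_state(); print(gate(st["tcp_pos"]),st["contact_force"])
E
python3 -m jog '{"fingers":[0,0,0,0,0],"dp":[[0,0,-20],[-35,0,-30],[-75,0,-30],[-75,45,-20],[-75,90,0]],"twist":[0,0,0,0,0]}'; python3 - <<'E'
from h import *
from plant import r
st=r.get_state(); print(gate(st["tcp_pos"]),rows(st,[*(C+G@[.0,.090]),.198]))
c=r.capture("top"); np.savez("top3.npz",**c)
g=cv2.cvtColor(c["frame"],cv2.COLOR_RGB2GRAY)[195:235,240:285]
b=cv2.resize(g,None,fx=14,fy=14,interpolation=cv2.INTER_CUBIC)
cv2.imwrite("pics/k3.png",np.clip(b.astype(float)*4,0,255).astype(np.uint8))
E
```

```text
time_s: 5.8
tcp_pos: [0.5451, 0.0805, 0.2004]
eef_rot: [36.2, 89.0, 34.6]
contact_force: [-2.2, -0.5, 3.1]
gripper_width: 0.0002
[-1.99539418e+01  1.82560240e-02] [-2.2223974  -0.48517964  3.07867174]
time_s: 6.3
tcp_pos: [0.5471, 0.1707, 0.2801]
eef_rot: [36.5, 88.6, 34.7]
contact_force: [1.3, -0.4, -0.0]
gripper_width: 0.0009
[-20.13455595  90.22944861] [82.4 -1.3 18.6]
```

View pics/k3.png

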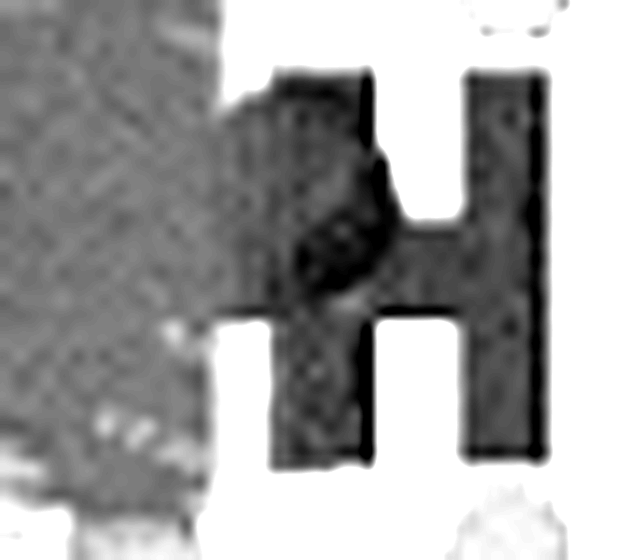

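The knob is now centred on the neutral channel. I'll lower the fingers on its +y side and push towards −y.

```bash
python3 -m jog '{"fingers":[0,0,0,0,0],"dp":[[10,0,10],[30,0,18],[50,0,18],[70,-10,18],[82,-20,18]],"twist":[0,0,0,0,0]}'; python3 - <<'E'
from h import *
from plant import r
st=r.get_state(); print(gate(st["tcp_pos"]),rows(st,[*(C+G@[.0,.020]),.198]),rows(st,[*(C+G@[.0,-.010]),.198]),st["contact_force"])
E
```

```text
time_s: 6.85
tcp_pos: [0.569, 0.156, 0.1942]
eef_rot: [36.1, 88.8, 34.5]
contact_force: [0.4, 0.0, 0.1]
gripper_width: 0.0005
[ 2.13569443 76.08915531] [ -4.5 -56.   -1.9] [ -4.9 -86.   -1.8] [0.40013104 0.04030933 0.1332025 ]
```

```bash
python3 -m jog '{"fingers":[0,0,0,0,0],"dp":[[-4,-15,-2],[-4,-28,-2],[-4,-38,-2],[-4,-46,-2],[-4,-52,-2]],"twist":[0,0,0,0,0]}';  python3 -m jog '{"fingers":[0,0,0,0,0],"dp":[[0,-4,0],[0,-8,0],[0,-12,0],[0,-16,0],[0,-20,0]],"twist":[0,0,0,0,0]}';python3 - <<'E'
from h import *
from plant import r
st=r.get_state(); print(gate(st["tcp_pos"]),rows(st,[*(C+G@[.0,-.010]),.198]),st["contact_force"])
E
```

```text
time_s: 7.35
tcp_pos: [0.5662, 0.1037, 0.1986]
eef_rot: [35.7, 88.6, 34.1]
contact_force: [-0.3, 2.8, 3.5]
gripper_width: 0.0004
time_s: 7.85
tcp_pos: [0.5657, 0.0836, 0.1984]
eef_rot: [35.5, 88.6, 34.0]
contact_force: [-0.9, 1.6, 2.0]
gripper_width: 0.0003
[0.61403609 3.59667133] [  0.2 -13.6  -0.6] [-0.91044975  1.60874358  1.9608313 ]
```

```bash
python3 -m jog '{"fingers":[0,0,0,0,0],"dp":[[0,-3,0],[0,-6,0],[0,-8,0],[0,-10,0],[0,-12,0]],"twist":[0,0,0,0,0]}';python3 - <<'E'
from h import *
from plant import r
st=r.get_state(); print(gate(st["tcp_pos"]),st["contact_force"])
c=r.capture("side"); np.savez("side4.npz",**c); d=r.capture("top")
ims=[cv2.resize(c["frame"][145:255,195:305,::-1],(400,400),interpolation=cv2.INTER_CUBIC),cv2.resize(d["frame"][170:270,220:320,::-1],(400,400),interpolation=cv2.INTER_CUBIC)]
cv2.imwrite("pics/c4.png",np.clip(np.hstack(ims)*1.8,0,255))
E
```

```text
time_s: 8.35
tcp_pos: [0.5652, 0.0715, 0.198]
eef_rot: [36.0, 88.7, 34.5]
contact_force: [0.4, 2.7, -1.0]
gripper_width: 0.0008
[ 0.4361943  -8.49866557] [ 0.39176146  2.6726413  -0.99581064][ WARN:0@1.598] global loadsave.cpp:1063 imwrite_ Unsupported depth image for selected encoder is fallbacked to CV_8U.
```

View pics/c4.png

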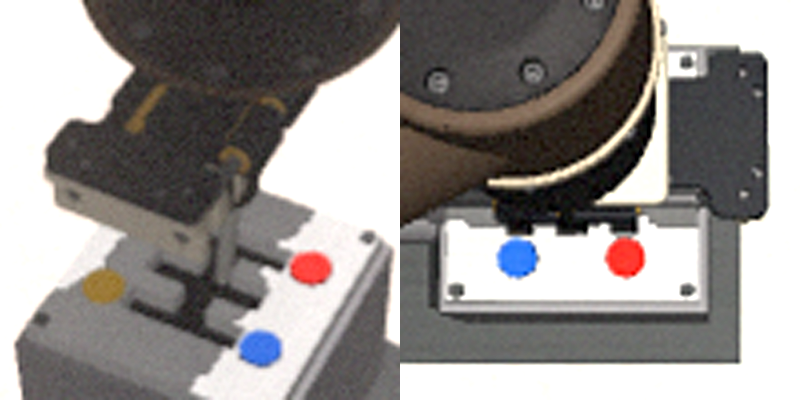

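```bash
python3 -m jog '{"fingers":[0,0,0,0,0],"dp":[[0,-1,0],[0,-2,0],[0,-2,0],[0,-2,0],[0,-2,0]],"twist":[0,0,0,0,0]}'; python3 -m jog '{"fingers":[0,0,0,0,0],"dp":[[0,20,0],[-30,40,0],[-70,65,-10],[-80,110,-20],[-80,150,-30]],"twist":[0,0,0,0,0]}';python3 - <<'E'
from h import *
from plant import r
st=r.get_state(); print(gate(st["tcp_pos"]),st["contact_force"],rows(st,[*(C+G@[-.070,-.044]),.278]))
c=r.capture("top"); np.savez("top5.npz",**c); d=r.capture("side"); np.savez("side5.npz",**d)
ims=[cv2.resize(c["frame"][170:250,235:315,::-1],(400,400),interpolation=cv2.INTER_CUBIC),cv2.resize(d["frame"][145:255,195:305,::-1],(400,400),interpolation=cv2.INTER_CUBIC)]
cv2.imwrite("pics/c5.png",np.clip(np.hstack(ims)*2.5,0,255).astype(np.uint8))
E
```

```text
time_s: 8.95
tcp_pos: [0.5652, 0.0692, 0.1982]
eef_rot: [35.3, 88.7, 33.7]
contact_force: [0.7, 1.3, 0.4]
gripper_width: 0.0003
time_s: 9.45
tcp_pos: [0.5384, 0.2204, 0.2827]
eef_rot: [34.4, 88.4, 32.8]
contact_force: [2.1, 0.0, -1.1]
gripper_width: 0.0006
[-30.0062158  139.72011721] [ 2.14204936  0.03242117 -1.099344  ] [   0.9 -183.9  -39.3]
```

View pics/c5.png

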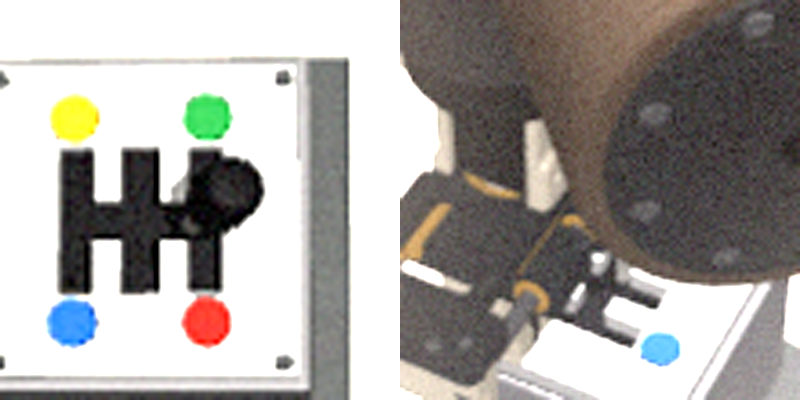

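```bash
python3 - <<'E'
from h import *
t=load("top5.npz")
p=gate(onplane(t,(281.6,208),.210)); print("cap",p,"stem",p*113/198/1.0)
for uv in ((205/5+235,220/5+170),): print(gate(onplane(t,uv,.131)))
c=t["frame"][195:230,260:295]
b=cv2.resize(c[...,::-1],None,fx=16,fy=16,interpolation=cv2.INTER_CUBIC)
cv2.imwrite("pics/k5.png",np.clip(b.astype(float)*4,0,255).astype(np.uint8))
E
```

```text
cap [  0.79275412 -45.76872474] stem [  0.45243038 -26.12053483]
[ -0.38902717 -29.81895295]
```

View pics/k5.png

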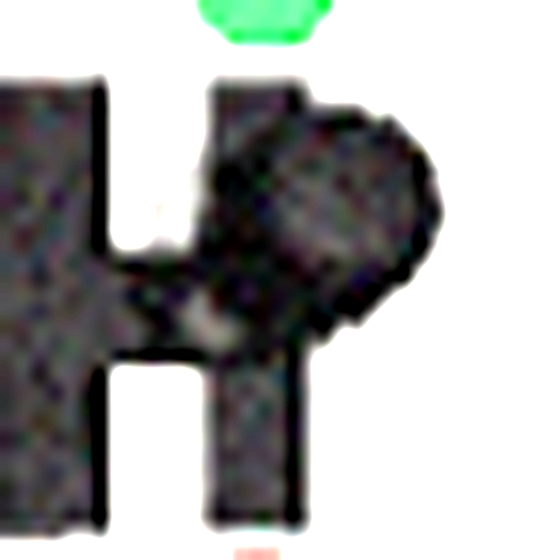

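The cap centre is at about px (281.3,207.8), which puts the stem near x = +0.5 and y = −26 mm. That is only just inside the outer lane, so it needs about 3 mm more at the stem. I'll go back and push further.

```bash
python3 -m jog '{"fingers":[0,0,0,0,0],"dp":[[0,-40,15],[0,-80,30],[30,-110,30],[70,-115,30],[84,-118,30]],"twist":[0,0,0,0,0]}'; python3 - <<'E'
from h import *
from plant import r
st=r.get_state(); print(gate(st["tcp_pos"]),rows(st,[*(C+G@[0,-.010]),.198]),st["contact_force"])
E
```

```text
time_s: 10.05
tcp_pos: [0.5641, 0.1025, 0.1915]
eef_rot: [38.9, 88.9, 37.3]
contact_force: [-0.3, -0.2, 0.4]
gripper_width: 0.0006
[-1.41845566 22.44532429] [ -6.9 -32.4   1.6] [-0.29568903 -0.18949516  0.4360123 ]
```

```bash
python3 -m jog '{"fingers":[0,0,0,0,0],"dp":[[-5,-12,1],[-6,-22,2],[-6,-28,2],[-6,-32,2],[-6,-34,2]],"twist":[0,0,0,0,0]}'; python3 -m jog '{"fingers":[0,0,0,0,0],"dp":[[0,-1,0],[0,-1,0],[0,-2,0],[0,-2,0],[0,-2,0]],"twist":[0,0,0,0,0]}'; python3 - <<'E'
from h import *
from plant import r
st=r.get_state(); print(gate(st["tcp_pos"]),st["contact_force"])
E
```

```text
time_s: 10.55
tcp_pos: [0.5657, 0.0684, 0.1981]
eef_rot: [38.0, 88.7, 36.5]
contact_force: [0.9, 2.4, 1.2]
gripper_width: 0.0005
time_s: 11.05
tcp_pos: [0.5658, 0.0665, 0.1982]
eef_rot: [37.5, 88.7, 36.0]
contact_force: [-0.4, 1.4, 1.2]
gripper_width: 0.0002
[  1.09701225 -13.45487469] [-0.38050193  1.40927346  1.17866463]
```

```bash
python3 -m jog '{"fingers":[0,0,0,0,0],"dp":[[0,-0.5,0],[0,-1,0],[0,-1.5,0],[0,-2,0],[0,-2,0]],"twist":[0,0,0,0,0]}'; python3 -m jog '{"fingers":[0,0,0,0,0],"dp":[[0,-0.5,0],[0,-1,0],[0,-1,0],[0,-1.5,0],[0,-1.5,0]],"twist":[0,0,0,0,0]}'; python3 - <<'E'
from h import *
from plant import r
st=r.get_state(); print(gate(st["tcp_pos"]),st["contact_force"])
E
```

```text
time_s: 11.55
tcp_pos: [0.5656, 0.0645, 0.1981]
eef_rot: [37.9, 88.7, 36.4]
contact_force: [0.2, 2.3, 0.5]
gripper_width: 0.0002
time_s: 12.05
tcp_pos: [0.5655, 0.0629, 0.198]
eef_rot: [38.1, 88.7, 36.5]
contact_force: [-0.0, 2.6, -0.8]
gripper_width: 0.0008
[  0.94006947 -17.07153108] [-0.01893625  2.58041784 -0.83179689]
```

The stem should now be near y = −30, with no contact against the gate. Now I'll move round to its −x side.

```bash
python3 -m jog '{"fingers":[0,0,0,0,0],"dp":[[0,20,0],[-40,20,-10],[-80,20,-40],[-80,-5,-62],[-80,-30,-62]],"twist":[0,0,0,0,0]}'; python3 - <<'E'
from h import *
from plant import r
st=r.get_state(); print(gate(st["tcp_pos"]),rows(st,[*(C+G@[-.06,-.047]),.198]),st["contact_force"])
c=r.capture("top"); np.savez("top6.npz",**c); d=r.capture("wrist")
E
```

```text
time_s: 12.55
tcp_pos: [0.4996, 0.0332, 0.2784]
eef_rot: [36.6, 88.6, 35.1]
contact_force: [0.5, 0.6, -0.3]
gripper_width: 0.0005
[-64.20695401 -48.39927077] [80.5  0.2  2.6] [ 0.51179336  0.63634179 -0.33066509]
```

```bash
python3 -m jog '{"fingers":[0,0,0,0,0],"dp":[[30,0,2],[60,0,2],[80,0,2],[82,0,10],[82,0,20]],"twist":[0,0,0,0,0]}'; python3 -m jog '{"fingers":[0,0,0,0,0],"dp":[[0,0,7],[0,0,14],[0,0,20],[0,0,26],[0,0,32]],"twist":[0,0,0,0,0]}';python3 - <<'E'
from h import *
from plant import r
st=r.get_state(); print(gate(st["tcp_pos"]),rows(st,[*(C+G@[0.015,-.047]),.198]),st["contact_force"])
E
```

```text
time_s: 13.15
tcp_pos: [0.5228, 0.032, 0.1961]
eef_rot: [34.8, 88.7, 33.3]
contact_force: [0.9, 0.4, 1.7]
gripper_width: 0.0004
time_s: 13.65
tcp_pos: [0.555, 0.0311, 0.197]
eef_rot: [35.3, 88.7, 33.7]
contact_force: [-3.2, 0.9, 1.9]
gripper_width: 0.0005
[ -8.78879232 -49.14317047] [-0.6  2.2 23.8] [-3.23701831  0.91900004  1.881862  ]
```

```bash
python3 -m jog '{"fingers":[0,0,0,0,0],"dp":[[0,0,4],[0,0,8],[0,0,11],[0,0,14],[0,0,17]],"twist":[0,0,0,0,0]}'; python3 -m jog '{"fingers":[0,0,0,0,0],"dp":[[0,0,2],[0,0,4],[0,0,5],[0,0,6],[0,0,7]],"twist":[0,0,0,0,0]}';python3 - <<'E'
from h import *
from plant import r
st=r.get_state(); print(gate(st["tcp_pos"]),st["contact_force"])
E
```

```text
time_s: 14.15
tcp_pos: [0.5719, 0.0306, 0.197]
eef_rot: [36.0, 88.8, 34.5]
contact_force: [-3.0, 1.2, -1.6]
gripper_width: 0.0006
time_s: 14.65
tcp_pos: [0.5789, 0.0303, 0.1971]
eef_rot: [36.0, 88.8, 34.5]
contact_force: [-2.5, -0.5, -0.8]
gripper_width: 0.0004
[ 15.12626115 -49.29935667] [-2.52623269 -0.46623354 -0.84072314]
```

Still moving freely. The last few millimetres go in 1 mm steps, stopping when the force rises.

```bash
python3 -m jog '{"fingers":[0,0,0,0,0],"dp":[[0,0,1],[0,0,2],[0,0,3],[0,0,3],[0,0,3]],"twist":[0,0,0,0,0]}'
```

```text
time_s: 15.15
tcp_pos: [0.582, 0.0303, 0.1972]
eef_rot: [35.8, 88.8, 34.2]
contact_force: [-2.8, -0.0, -0.4]
gripper_width: 0.0006
```

```bash
python3 -m jog '{"fingers":[0,0,0,0,0],"dp":[[0,0,0.5],[0,0,1],[0,0,1.5],[0,0,1.5],[0,0,1.5]],"twist":[0,0,0,0,0]}'
```

```text
time_s: 15.65
tcp_pos: [0.5835, 0.0303, 0.1972]
eef_rot: [35.8, 88.8, 34.3]
contact_force: [-2.2, 1.0, -1.3]
gripper_width: 0.0006
```

```bash
python3 -m jog '{"fingers":[0,0,0,0,0],"dp":[[0,0,0.5],[0,0,1],[0,0,1.5],[0,0,1.5],[0,0,1.5]],"twist":[0,0,0,0,0]}'
```

```text
time_s: 16.15
tcp_pos: [0.5851, 0.0302, 0.1973]
eef_rot: [35.7, 88.8, 34.1]
contact_force: [-1.6, 0.5, -0.2]
gripper_width: 0.0004
```

```bash
python3 -m jog '{"fingers":[0,0,0,0,0],"dp":[[0,0,0.5],[0,0,1],[0,0,1],[0,0,1],[0,0,1]],"twist":[0,0,0,0,0]}'
```

```text
time_s: 16.65
tcp_pos: [0.586, 0.0302, 0.1972]
eef_rot: [36.0, 88.8, 34.5]
contact_force: [-1.5, 0.6, -0.2]
gripper_width: 0.0006
```

```bash
python3 -m jog '{"fingers":[0,0,0,0,0],"dp":[[0,0,0.5],[0,0,1],[0,0,1],[0,0,1],[0,0,1]],"twist":[0,0,0,0,0]}'
```

```text
time_s: 17.15
tcp_pos: [0.5867, 0.0301, 0.1971]
eef_rot: [36.6, 88.8, 35.1]
contact_force: [-3.4, 1.7, -0.7]
gripper_width: 0.0006
```

```bash
python3 -m jog '{"fingers":[0,0,0,0,0],"dp":[[0,0,0.5],[0,0,1],[0,0,1],[0,0,1],[0,0,1]],"twist":[0,0,0,0,0]}'
```

```text
time_s: 17.65
tcp_pos: [0.5875, 0.0301, 0.197]
eef_rot: [37.4, 88.8, 35.8]
contact_force: [-4.7, 1.7, -1.6]
gripper_width: 0.0006
```

```bash
python3 -m jog '{"fingers":[0,0,0,0,0],"dp":[[0,0,0.5],[0,0,1],[0,0,1],[0,0,1],[0,0,1]],"twist":[0,0,0,0,0]}'
```

```text
time_s: 18.15
tcp_pos: [0.5881, 0.0301, 0.1968]
eef_rot: [38.8, 88.9, 37.3]
contact_force: [-4.4, 2.2, -0.3]
gripper_width: 0.0005
```

Resistance is building (4–5 N, with the tool advancing less than commanded), so this is probably the end stop. I'll back off, move clear and check.

```bash
python3 -m jog '{"fingers":[0,0,0,0,0],"dp":[[0,0,-25],[-20,0,-60],[-60,0,-80],[-90,-20,-100],[-90,-60,-110]],"twist":[0,0,0,0,0]}';python3 -m jog '{"fingers":[0,0,0,0,0],"dp":[[0,-45,0],[0,-90,0],[0,-135,0],[0,-180,0],[0,-220,0]],"twist":[0,0,0,0,0]}'; python3 - <<'E'
from h import *
from plant import r
st=r.get_state(); print(gate(st["tcp_pos"]),st["contact_force"])
c=r.capture("top"); np.savez("top7.npz",**c); d=r.capture("side"); np.savez("side7.npz",**d)
ims=[cv2.resize(c["frame"][165:245,235:315,::-1],(400,400),interpolation=cv2.INTER_CUBIC),cv2.resize(d["frame"][145:255,195:305,::-1],(400,400),interpolation=cv2.INTER_CUBIC)]
cv2.imwrite("pics/c7.png",np.clip(np.hstack(ims)*2.,0,255).astype(np.uint8))
for n,c,a in (("top",c,(235,165,295,245)),("side",d,(205,190,302,250))):
    for k,(uv,m) in dots(c,a).items(): print(n,k,uv.round(1),m)
for n,uv,z in (("ringw",(180,328),.128),):pass
for n,b in (("top0","top7"),("side0","side7")):
    A,B=load(n+".npz")["frame"].astype(int),load(b+".npz")["frame"].astype(int)
    D=np.abs(A-B).max(2)
    for nm,(x0,y0,x1,y1) in ({"ringt":(325,243,358,275),"jar":(325,160,365,200),"ringw":(135,195,172,232)} if n=="top0" else {"ringt":(312,195,345,228),"jar":(238,150,272,185),"ringw":(158,310,205,355)}).items(): print(b,nm,(D[y0:y1,x0:x1]>60).sum())
E
```

```text
time_s: 18.65
tcp_pos: [0.4777, -0.0271, 0.2904]
eef_rot: [27.6, 88.2, 26.3]
contact_force: [1.5, -0.8, -0.7]
gripper_width: 0.0003
time_s: 19.15
tcp_pos: [0.4736, -0.2498, 0.2886]
eef_rot: [21.6, 88.1, 20.2]
contact_force: [0.3, 0.8, 0.7]
gripper_width: 0.0008
[ -83.33145012 -331.98426689] [0.33442676 0.83218948 0.71416869]
top blue [248.9 234. ] 69
top yellow [249.4 193.2] 72
top red [275.9 234. ] 71
side blue [266.5 241.5] 2
side yellow [222.9 223.3] 74
side red [279.9 218.4] 72
top7 ringt 803
top7 jar 813
top7 ringw 0
side7 ringt 212
side7 jar 34
side7 ringw 0
```

View pics/c7.png

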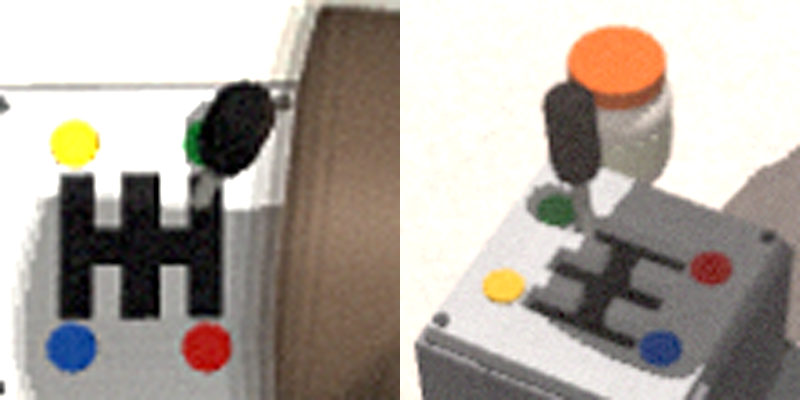

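The lever is in the green slot, leaning to +x and −y. Next I'll measure how far home it is.

```bash
python3 - <<'E'
from h import *
t,s=load("top7.npz"),load("side7.npz")
kt=knob(t,(270,175,292,202),38); ks=knob(s,(228,160,262,200),50); print(kt,ks)
for c,b in ((t,(270,175,292,202)),(s,(228,160,262,200))):
    for th in (25,32,38,50): 
        try: print(th,knob(c,b,th)[0].round(2),knob(c,b,th)[1])
        except Exception as e: print(th,"none")
for a,b in (((282.4,191),(242.6,181.6)),(kt[0],ks[0])):
    x,e=cross((t,a),(s,b)); print(x.round(4),round(e,4),gate(x).round(1), (gate(x)*113/(x[2]-.012)/1000).round(1))
    print("top@.185",gate(onplane(t,a,.185)).round(1),"side@.185",gate(onplane(s,b,.185)).round(1))
E
```

```text
(array([281.61722488, 190.24880383]), array([275, 182,  15,  18, 209], dtype=int32)) (array([242.11550152, 181.22796353]), array([235, 169,  15,  26, 329], dtype=int32))
25 [281.24 190.21] [275 182  13  17 180]
32 [281.51 190.38] [275 182  14  18 200]
38 [281.62 190.25] [275 182  15  18 209]
50 [281.44 190.31] [274 182  16  18 216]
25 none
32 none
38 [241.94 181.11] [236 176  13  10 108]
50 [242.12 181.23] [235 169  15  26 329]
[0.6057 0.0326 0.1777] 0.001 [ 41.8 -46.4] [ 28.5 -31.6]
top@.185 [ 41.1 -46.4] side@.185 [ 37.6 -40.2]
[0.6065 0.0341 0.1799] 0.0017 [ 42.6 -44.9] [ 28.7 -30.2]
top@.185 [ 42.7 -44.8] side@.185 [ 38.9 -40.7]
```

The measurement gives knob x ≈ 42–42.6 mm (home is 43), which is home within error. The final force of about 4.5 N was ambiguous, so I'll go back and press gently to confirm the stop.

```bash
python3 -m jog '{"fingers":[0,0,0,0,0],"dp":[[0,45,0],[0,90,0],[0,135,0],[0,180,0],[0,220,0]],"twist":[0,0,0,0,0]}'; python3 - <<'E'
from h import *
from plant import r
st=r.get_state(); print(gate(st["tcp_pos"]),rows(st,[*(C+G@[-.03,-.047]),.265]),rows(st,[*(C+G@[-.02,-.047]),.197]))
E
```

```text
time_s: 19.75
tcp_pos: [0.4803, -0.0294, 0.2918]
eef_rot: [20.6, 87.9, 19.1]
contact_force: [1.2, -0.4, 0.7]
gripper_width: 0.0005
[ -82.02350309 -111.47958393] [29.3 64.3 50.9] [97.6 63.4 58.6]
```

```bash
python3 -m jog '{"fingers":[0,0,0,0,0],"dp":[[0,35,20],[10,64,40],[40,64,52],[75,64,57],[97,63,58]],"twist":[0,0,0,0,0]}'; python3 - <<'E'
from h import *
from plant import r
st=r.get_state(); print(gate(st["tcp_pos"]),rows(st,[*(C+G@[.022,-.048]),.197]),rows(st,[*(C+G@[.025,-.048]),.197]),st["contact_force"],tool(st)[:,0])
E
```

```text
time_s: 20.25
tcp_pos: [0.5442, 0.0341, 0.196]
eef_rot: [20.1, 87.9, 18.7]
contact_force: [-1.3, -0.0, -0.8]
gripper_width: 0.0008
[-19.65846114 -46.41250303] [ 0.5 -1.5 41.7] [ 0.6 -1.5 44.7] [-1.34021853 -0.04879811 -0.79931538] [ 0.03519505  0.01188038 -0.99930984]
```

```bash
python3 -m jog '{"fingers":[0,0,0,0,0],"dp":[[0,0,15],[0,0,28],[0,0,36],[0,0,39],[0,0,41]],"twist":[0,0,0,0,0]}'; python3 -m jog '{"fingers":[0,0,0,0,0],"dp":[[0,0,1],[0,0,2],[0,0,2],[0,0,2],[0,0,2]],"twist":[0,0,0,0,0]}'
```

```text
time_s: 20.75
tcp_pos: [0.5854, 0.0332, 0.1979]
eef_rot: [20.6, 87.8, 19.1]
contact_force: [-2.0, 0.9, 0.7]
gripper_width: 0.0004
time_s: 21.25
tcp_pos: [0.587, 0.0331, 0.1979]
eef_rot: [21.0, 87.9, 19.5]
contact_force: [-4.2, 2.1, -0.5]
gripper_width: 0.0004
```

```bash
python3 -m jog '{"fingers":[0,0,0,0,0],"dp":[[0,0,1],[0,0,1.5],[0,0,1.5],[0,0,1.5],[0,0,1.5]],"twist":[0,0,0,0,0]}'
```

```text
time_s: 21.75
tcp_pos: [0.588, 0.033, 0.1977]
eef_rot: [21.4, 87.9, 19.9]
contact_force: [-4.9, 2.1, 0.4]
gripper_width: 0.0004
```

```bash
python3 -m jog '{"fingers":[0,0,0,0,0],"dp":[[0,0,1],[0,0,2],[0,0,3],[0,0,3],[0,0,3]],"twist":[0,0,0,0,0]}'
```

```text
time_s: 22.25
tcp_pos: [0.5897, 0.0327, 0.1972]
eef_rot: [22.2, 88.1, 20.6]
contact_force: [-6.9, 2.6, 0.4]
gripper_width: 0.0003
```

The force climbs to 7 N while the arm only yields and tilts, so the lever is on its end stop. Now I'll retreat, move well clear and check once more.

```bash
python3 -m jog '{"fingers":[0,0,0,0,0],"dp":[[0,0,-25],[-20,0,-60],[-60,0,-80],[-90,-20,-100],[-90,-60,-110]],"twist":[0,0,0,0,0]}';python3 -m jog '{"fingers":[0,0,0,0,0],"dp":[[0,-45,-5],[0,-90,-10],[0,-135,-15],[0,-180,-20],[0,-220,-25]],"twist":[0,0,0,0,0]}'; python3 -m jog '{"fingers":[0,0,0,0,0],"dp":[[0,-40,-20],[0,-80,-40],[0,-120,-60],[0,-140,-75],[0,-140,-75]],"twist":[0,0,0,0,0]}'; python3 - <<'E'
from h import *
from plant import r
st=r.get_state(); print(st["tcp_pos"],st["contact_force"])
t=r.capture("top"); s=r.capture("side")
for c,n in ((t,"top8"),(s,"side8")): np.savez(n+".npz",**c)
a=knob(t,(270,175,292,202),38)[0]; b=knob(s,(228,160,262,200),50)[0]; print(a,b)
x,e=cross((t,a),(s,b)); print(x.round(4),gate(x).round(1),"top@.182",gate(onplane(t,a,.182)).round(1))
def orange(c,b):
    x0,y0,x1,y1=b; h=cv2.cvtColor(c["frame"],cv2.COLOR_RGB2HSV)[y0:y1,x0:x1]
    m=cv2.moments(((h[...,0]<16)&(h[...,1]>140)&(h[...,2]>60)).astype(np.uint8),True); return round(m["m10"]/m["m00"]+x0,2),round(m["m01"]/m["m00"]+y0,2),m["m00"]
for n,c0,c,bs in (("top",load("top0.npz"),t,((325,243,358,275),(325,160,365,200),(135,195,172,232))),("side",load("side0.npz"),s,((312,195,345,228),(238,150,272,185),(158,310,205,355)))):
    for bb in bs: print(n,orange(c0,bb),orange(c,bb))
cv2.imwrite("pics/c8.png",np.hstack([cv2.resize(t["frame"][130:290,200:400,::-1],(400,320)),cv2.resize(s["frame"][100:260,180:380,::-1],(400,320))]))
E
```

```text
time_s: 22.75
tcp_pos: [0.4776, -0.0246, 0.2887]
eef_rot: [19.0, 87.5, 17.7]
contact_force: [1.1, -1.7, -0.7]
gripper_width: 0.0003
time_s: 23.25
tcp_pos: [0.448, -0.2467, 0.2855]
eef_rot: [15.8, 87.3, 14.5]
contact_force: [1.1, 0.2, -0.1]
gripper_width: 0.0
time_s: 23.75
tcp_pos: [0.3687, -0.388, 0.2806]
eef_rot: [13.5, 87.3, 12.0]
contact_force: [-0.1, 0.4, -0.0]
gripper_width: 0.0002
[ 0.36867771 -0.38799466  0.28062618] [-0.09228489  0.40700998 -0.04561325]
[281.79716981 190.35849057] [242.23867069 180.97885196]
[0.6062 0.0337 0.1803] [ 42.4 -45.3] top@.182 [ 43.1 -45. ]
top (341.32, 257.88, 234.0) (341.43, 258.02, 216.0)
top (346.9, 176.73, 507.0) (346.89, 176.75, 506.0)
top (151.91, 212.88, 253.0) (152.02, 212.87, 260.0)
side (328.56, 210.32, 323.0) (328.37, 212.06, 414.0)
side (254.17, 163.15, 466.0) (254.46, 162.83, 445.0)
side (179.88, 332.02, 799.0) (179.47, 331.46, 715.0)
```

View pics/c8.png

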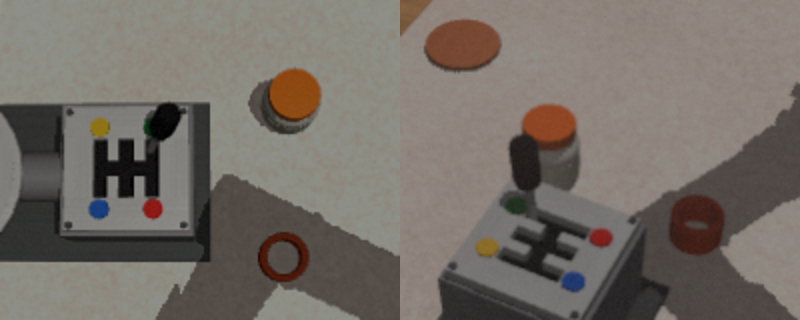

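The lever did not move any further after the confirming press (42.4 mm against 42.6 mm before). The rings and jar are where they were, allowing for shadow changes, and the arm is clear. Handing in.

```bash
python3 -c "
from plant import r
print(r.close_job())"
```

```text
the job is handed in; nothing more can be done
None
```

The gear lever is in the green slot (+x, −y) and, by my last checks, fully home. I handed the job in at about 24 s with the arm well clear.

**How it went:** using closed fingers only, I pushed the lever to neutral, across to the −y lane, then in +x into the slot. Two pushes had to be topped up after looking:
- **Neutral:** the first push left the stem about 2 mm short, still inside the gate's window.
- **Crossing to −y:** the stem was only at about −26 mm, so I pushed it to about −30 mm before going in.

**Last checks:**
- **Lever position:** two cameras put the knob at x = 42.4 mm, y = −45.3 mm, with a likely error of 1–2 mm. The top camera alone gives 43.1 mm, and fully home is about 43 mm.
- **End stop:** I pressed once more to confirm. The force rose only to about 7 N, and the knob measured 42.6 mm before and 42.4 mm after, so it was already against the stop.
- **Other objects:** in the top view, the jar and both rings are within 0.2 px of where they started. In the side view, the table ring's colour centre moved 1.7 px. I put that down to the arm's shadow lying across it, because the top view shows no movement.

No contact force I read went above about 8 N, and no other coloured slot was entered.

I viewed 10 pictures, plus one final check.

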